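Load the sticker roll under the sprung dust cover

TASK

Load the green sticker roll into its blue dust case without gripping or lifting it: with one fingertip press the red bar down and keep it down so that the yellow sprung cover stays open, and with the other fingertip push the roll along the lane until it is right inside, under the cover. Then let the bar up, so that the cover shuts fully behind the roll, and move clear. Leave the tape roll, the red marker and the bagged iron head next to the case where they are.

Things in the scene. Friction and masses are not known exactly. Their poses are not given: they have to be found in the camera images.
- dust_case: Fixed blue case on a 10 mm grey base plate (x -130 to 82, y -98 to 45 mm, top at z = 4 = lane floor). Origin: 6 mm above the table, on the lane's centre line, at the inner face of the cover's lip (the mouth). x: loading direction, away from the robot; y: left, away from the red bar; z up. 'Case' numbers below: this frame, mm. Right of it, near world y = 0, stands a tall fixed gauge.
- mouth (a point): Centre of the mouth on the lane floor (case 0, 0, 4). Lane: 73 wide (y -36.5 to 36.5), open to -x; side walls rise to z = 16 from x = -126 to 2 and to z = 28 inside (x 2 to 78). Back wall's inner face at x = 72. At the mouth y = -36 to 22 is free above the lane for a finger, which may go on to x = 12, where the panel begins.
- hinge (a point): On the cover's hinge shaft (case 0, -46, 24), 7 thick, along x between two posts 30 high at case x = -123 and 73.
- cover (a joint): Hinge of the yellow-framed clear cover: 0 = shut, 0.45 rad = fully open (stop). Pressing the red bar down raises the side over the lane. A spring shuts it: about 2 N on the bar starts it, about 5 N holds it fully open. Shut, the panel lies at case z = 29.5 to 33.5 over case x 14 to 78; fully open its outer edge is at z = 75. The lip clears the roll's top above 0.3 rad.
- lip (a point): Middle of the lower edge of the cover's lip (case -2, 29, 7 when shut): a tab 14 wide (y 22 to 36) and 4 thick (x -4 to 0) that hangs at the cover's left front corner and blocks the roll. Pushing the roll against it does not open it.
- bar_mid (a point): Middle of the red bar's top face: case -52, -78, 26 when shut; y = -76, z = 12 fully open (case z about 16 at 0.33 rad).
- roll_mid (a point): Centre, half-way up, of the loose green sticker roll: 70 across, 22 high, 0.06 to 0.13 kg, lying flat on the lane floor in front of the lip (centre at case x -62 to -40). It is in, and the cover can shut behind it, with its centre at case x = 29 to 37; at 37 it is against the back wall.
- tape: Bystander: loose roll of brown packing tape, 72 mm across, 18 mm high, lying left of the lane. Origin: centre of its underside.
- red_marker: Bystander: loose red felt marker, 124 mm long along its own y, 16 mm high, lying left of the case. Origin: centre of its underside.
- iron: Bystander: loose bagged chrome iron head, 43 x 106 x 76 mm (x, y, z), standing at the case's far right corner. Origin: centre of its underside.
- bar_end (a point): Near (robot-side) end of the red bar's top face (case -125, -78, 26 when shut). The bar is fixed to the cover, right of the lane: a flat strip 30 wide along case x from -125 to 20, so a fingertip can slide along it keeping it pressed. Shut, it spans case y -93 to -64 and slopes up to the right by 0.225 rad (fully open: down by 0.225 rad).
Things that resemble listed ones, but are neither listed nor needed, are in the scene too. Of the things that look like the part that bears roll_mid, the largest one is meant.

How it is judged:
By the outcome, as a careful person would: the job done as asked, in the order asked, and still so for the second after the job is handed in, with the robot touching nothing.
It also fails if it takes over 40 s, if anything falls off the work surface, if the arm or the gripper's body presses on something with over 40 N, if the wrist force passes 120 N, or if a joint passes its speed limit or range.

ROBOT

A 6-joint arm with a two-finger parallel gripper is mounted at the origin on a cart in front of the work surface, level with it; the furniture and walls round the work are solid. World frame = base frame: x ahead of the robot, y to its left, z up, the work surface at z = 0. Lengths are in m, angles in rad, forces in N, time in s.
With the tool pointing down it reaches from about 0.25 to 0.85 m from the base axis. Payload 12.5 kg.
Tool frame: the origin (TCP) lies between the finger pads; the fingertips stand 11 mm ahead of it and the grasp point (between the pads) lies 8 mm behind it; z points along the fingers, y is the line along which they close (so a half turn about z gives the same grasp; the last joint's range is limited). The gripper opens to 93 mm and grips with 3 to 60 N. Pads are 15 mm wide; open, the fingers measure 128 mm over their backs; the gripper's body (75 mm by 188 mm) begins 65 mm behind the grasp point.
Start: joints at [1.206, 0.351, 1.652, -0, 1.139, -0.085], TCP at [0.152, 0.529, 0.23] pointing down, gripper open.
Joint ranges: [-2.75, 2.75], [-0.79, 2.1], [0.01, 2.65], [-1.57, 4.71], [0.07, 3.14], [-2.87, 2.87]. Speed limits (rad/s): [2.22, 2.22, 2.79, 3.14, 3.14, 3.14].

INTERFACE

Orientations are given as a rotation vector (axis times angle).
In Python, from rig import ctrl gives the robot as it stands.
- The arm moves only by the shell command python3 -m handwheel 'ROWS' [OPENING] [FORCE]. ROWS is JSON, a list of rows, each a list of 2 entries, a list of its own where there are three numbers: the shift along the world's x, y, z normalised to -1 to 1, where 1 is 250 mm, then the turn, a rotation vector about the world's x, y, z normalised to -1 to 1, where 1 is 2 pi rad. In form: [[[tx, ty, tz], [wx, wy, wz]], ...]. A call has 1 to 20 rows; each row shifts and turns the commanded pose from where the row before left it; what a row does not reach is not made up. A row lasts 1/12 s, in which the tool goes at most 41.7 mm and 7.16 degrees, less where a joint would pass 70% of its speed; a pose out of reach is approached as far as the arm can. A call with a number of a shift or a turn outside -1 to 1 is refused whole. A call with a gripper value outside its range is refused whole. OPENING is the gripper's target within -1 to 1 (shut at 1, half-way at 0, fully open at -1), set as the call begins (- or left out, the last holds). The fingers move at their own pace and stop on an object; FORCE is the grip in N (left out, the last holds). Time passes only in rows, so rows that do not move let the fingers close. It gives the time, the measured TCP pose, the force, the opening and the grip force at its end, in the units of the state.
- ctrl.observe(): the state, without advancing time (a new reading comes with each control period).
- ctrl.capture(name): name is "scene" or "top" or "wrist"; returns a dict with "color" (400x640x3 uint8, blue, green, red), "range_z" (400x640 float32, m along the optical axis (not along the pixel's ray), 0 where there is no reading), "fx", "fy", "cx", "cy" (pixels), "camera_from_world" (4x4, takes a point from world to camera coordinates). Camera axes: x right, y down, z forward; pixel columns grow to the right and rows downward; lengths in m; the calibration is good to about 2 mm. A picture is of the moment at which its call begins.
- ctrl.hand_in(): hands the job in; it is judged then, once.
Trained networks look in the newest picture that a camera, given by its name, has taken for a name from the list of things; names that differ only in an ending like _2 or _b are one class to them, and where a whole thing is asked for, a point or a joint stands for the part that bears it (a point fixed in the world has none). Each returns a list of dicts, best first, with "confidence" (0 to 1); they miss things now and then, are a little off and sometimes report something else, mostly with a low value. They report only what shows in the picture. A call takes as long as a camera call. They do not tell look-alikes from the thing itself.
- ctrl.outline_of(camera, query): "region" (400x640 bool, what is visible of it) and "box" ([left, top, right, bottom] in pixels, round what is visible of it).
The state is a dict: "clock": time; "joints": joint angles; "dq": joint speeds; "effort": joint torques, N m; "tcp_pos": TCP position; "tcp_rot": TCP orientation; "wrist_force": force on the tool from outside, world axes, zero at the start; "ft_torque": the same for the moment, N m; "finger_gap": opening from 0.0 (shut) to 1.0 (fully open); "grip_force": force on a finger pad.
Only numpy, scipy, OpenCV 4.12 (cv2) and the standard library are available. Lean on these libraries where they do the work, as an engineer would, in place of code of your own. Each camera call takes 0.05 s, during which the arm holds its last target. There are 200 camera calls.

## Working session

There is one attempt and no reset: what is moved stays moved. The work goes in short steps, Python scripts to look and compute and a shell command to move; the robot and the scene stay as the last step left them, time stands still between calls to the robot, and variables do not carry over. Pictures are saved under pics/ and viewed, at most 10 in all, crops included, and the job is handed in when it is done.

```bash
mkdir -p pics; ls
cat > h.py <<'E'
import numpy as np, cv2
from rig import ctrl
def pts(c, m=None):
    z=c["range_z"]; m=(z>0) if m is None else (m&(z>0))
    v,u=np.nonzero(m); d=z[v,u]
    P=np.c_[(u-c["cx"])/c["fx"]*d,(v-c["cy"])/c["fy"]*d,d,np.ones(len(d))]
    return (np.linalg.inv(c["camera_from_world"])@P.T).T[:,:3]
def pix(c,p):
    q=c["camera_from_world"]@np.r_[p,1]; return q[0]/q[2]*c["fx"]+c["cx"], q[1]/q[2]*c["fy"]+c["cy"]
E
python3 - <<'E'
from h import *
print(ctrl.observe())
for n in ["top","scene"]:
    c=ctrl.capture(n); cv2.imwrite(f"pics/{n}1.png",c["color"])
    for q in ["dust_case","roll_mid","bar_mid","lip","cover","tape","red_marker","iron","hinge"]:
        for r in ctrl.outline_of(n,q)[:3]:
            p=pts(c,r["region"]); print(n,q,round(r["confidence"],2),r["box"],r["region"].sum(),np.round(np.median(p,0),3) if len(p) else None, np.round(np.percentile(p,[2,98],axis=0),3).tolist() if len(p) else None)
E
```

```text
pics
{'clock': 0.0, 'joints': array([ 1.20639692e+00,  3.51232511e-01,  1.65246899e+00,  1.19235930e-05,
        1.13907962e+00, -8.46555723e-02]), 'dq': array([ 2.04933392e-04, -1.53077451e-03,  1.13883943e-03,  7.95762415e-04,
        5.59841929e-05, -9.27353031e-04]), 'effort': array([ 1.58954990e-04, -4.97326255e+01, -2.85252142e+01,  6.98920316e-02,
        2.57790863e-02, -1.03236418e-04]), 'tcp_pos': array([0.1517375 , 0.5282919 , 0.22908639]), 'tcp_rot': array([-4.37958503e-01, -3.11063734e+00,  1.81603931e-03]), 'wrist_force': array([-0.41308029,  0.0091505 ,  0.16908647]), 'ft_torque': array([ 0.00188471, -0.00586956,  0.02532595]), 'grip_force': 0.0, 'finger_gap': 1.000125676580224}
top dust_case 0.67 [277.2, 144.6, 376.7, 253.6] 5214 [0.523 0.332 0.021] [[0.409, 0.238, 0.005], [0.621, 0.426, 0.041]]
top roll_mid 0.71 [307.8, 201.3, 338.2, 233.4] 721 [0.474 0.338 0.032] [[0.443, 0.307, 0.012], [0.505, 0.37, 0.035]]
top roll_mid 0.7 [335.1, 273.6, 355.4, 290.3] 354 [0.33  0.291 0.014] [[0.307, 0.269, 0.0], [0.352, 0.312, 0.018]]
top roll_mid 0.66 [290.8, 276.3, 313.7, 298.7
[... 1838 characters left out ...]
e 0.82 [257.9, 193.7, 287.0, 222.3] 587 [0.412 0.41  0.018] [[0.378, 0.382, 0.002], [0.446, 0.452, 0.022]]
scene tape 0.31 [311.3, 175.4, 363.2, 251.9] 1556 [0.538 0.347 0.036] [[0.458, 0.231, 0.011], [0.598, 0.428, 0.043]]
scene red_marker 0.63 [293.1, 163.6, 302.8, 196.3] 163 [0.508 0.478 0.015] [[0.481, 0.431, 0.01], [0.539, 0.532, 0.019]]
scene red_marker 0.6 [311.1, 176.3, 366.4, 251.8] 1644 [0.534 0.318 0.036] [[0.458, 0.231, 0.013], [0.595, 0.427, 0.042]]
scene iron 0.94 [379.4, 172.8, 421.3, 197.6] 746 [0.699 0.303 0.048] [[0.666, 0.279, 0.022], [0.731, 0.348, 0.077]]
scene hinge 0.97 [311.0, 173.3, 364.4, 251.2] 1664 [0.535 0.32  0.036] [[0.458, 0.231, 0.012], [0.596, 0.425, 0.042]]
```

Run:
```python
from h import *
c=ctrl.capture("top")
im=c["color"]; cv2.imwrite("pics/top2.png",cv2.resize(im[80:310,220:400],None,fx=4.3,fy=2.6*1,interpolation=cv2.INTER_CUBIC) if 0 else cv2.resize(im[90:305,225:400],None,fx=2.79,fy=2.79,interpolation=cv2.INTER_CUBIC))
hsv=cv2.cvtColor(im,cv2.COLOR_BGR2HSV)
H,S,V=[hsv[...,i].astype(int) for i in range(3)]
box=np.zeros(H.shape,bool); box[90:305,225:400]=1
for n,m in dict(red=((H<8)|(H>172))&(S>120)&(V>70),green=(H>40)&(H<85)&(S>90),yellow=(H>20)&(H<35)&(S>120)).items():
    k,l,st,ce=cv2.connectedComponentsWithStats((m&box).astype(np.uint8))
    for i in range(1,k):
        if st[i,4]<25: continue
        p=pts(c,l==i); print(n,st[i].tolist(),np.round(np.median(p,0),3))
        r=cv2.minAreaRect((p[:,:2]*1000).astype(np.float32)); print("   rect",np.round(r[0]),np.round(r[1]),round(r[2],1), "zpct",np.round(np.percentile(p[:,2],[5,50,95]),3))
```

```text
red [329, 167, 46, 58, 781] [0.519 0.273 0.032]
   rect [519. 274.] [144.  28.] 34.0 zpct [0.029 0.032 0.036]
red [267, 205, 16, 10, 63] [0.491 0.45  0.014]
   rect [491. 449.] [38.  8.] 62.6 zpct [0.011 0.014 0.016]
green [334, 114, 10, 9, 53] [0.693 0.301 0.046]
   rect [696. 300.] [11. 22.] 45.9 zpct [0.036 0.046 0.053]
green [309, 201, 31, 31, 653] [0.473 0.336 0.032]
   rect [474. 336.] [68. 68.] 86.3 zpct [0.029 0.032 0.034]
green [336, 271, 20, 21, 265] [0.329 0.29  0.015]
   rect [329. 290.] [43. 43.] 25.2 zpct [0.012 0.015 0.017]
green [291, 280, 20, 21, 271] [0.31  0.39  0.015]
   rect [311. 391.] [43. 44.] 46.1 zpct [0.012 0.015 0.017]
yellow [277, 159, 44, 47, 416] [0.547 0.393 0.039]
   rect [551. 386.] [79. 84.] 34.1 zpct [0.035 0.039 0.042]
```

View pics/top2.png

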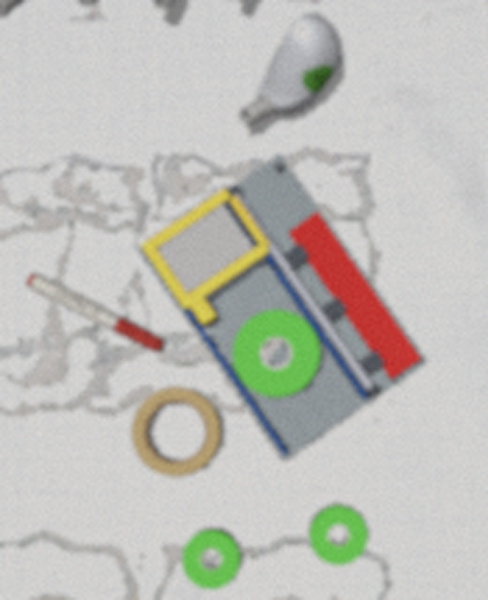

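View pics/scene1.png

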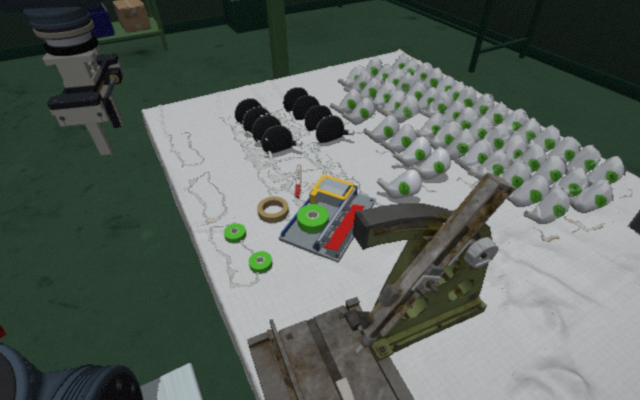

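Candidates for the roll (top view pixels): large green ring in the lane (324,217), and small green rings at (346,281) and (301,290). I chose the largest, at (324,217), which the crop shows lying in the lane in front of the yellow lip. The red bar is at (352,196), the tape at (287,243), the marker at (259,201) and the iron at (335,115).

The case yaw is about 34°. Next I check the gauge clearance and work out the targets.

```bash
cat >> h.py <<'E'
a=np.deg2rad(34.0); ex=np.array([np.cos(a),np.sin(a)]); ey=np.array([-ex[1],ex[0]])
O=np.array([0.519,0.274])-(-.052*ex-.078*ey)
def w(x,y): return O+(x*ex+y*ey)/1000
def k(p): d=(np.asarray(p)[...,:2]-O)*1000; return np.stack([d@ex,d@ey],-1)
E
python3 - <<'E'
from h import *
print("O",O,"roll",k([.474,.336]))
for n in ["top","scene"]:
    c=ctrl.capture(n); p=pts(c); q=k(p)
    m=(p[:,2]>.06)&(q[:,0]>-300)&(q[:,0]<250)&(q[:,1]>-330)&(q[:,1]<200)&(p[:,2]<.6)
    h={}
    for (x,y),z in zip((p[m][:,:2]//.03*.03).round(2),p[m][:,2]): h.setdefault((x,y),[]).append(z)
    print(n,[(float(a),float(b),round(float(min(z)),2),round(float(max(z)),2)) for (a,b),z in sorted(h.items()) if len(z)>2])
print("tcp start",w(-108,-38),"end",w(-7.5,-38))
E
```

```text
O [0.51849291 0.36774296] roll [-54.63673075  -1.43598985]
top [(0.36, 0.0, 0.12, 0.32), (0.36, 0.03, 0.1, 0.32), (0.39, 0.0, 0.09, 0.32), (0.39, 0.03, 0.06, 0.32), (0.42, 0.0, 0.09, 0.32), (0.42, 0.03, 0.06, 0.32), (0.45, -0.03, 0.22, 0.28), (0.45, 0.0, 0.07, 0.31), (0.45, 0.03, 0.06, 0.31), (0.48, -0.03, 0.28, 0.33), (0.48, 0.0, 0.07, 0.32), (0.48, 0.03, 0.06, 0.3), (0.51, -0.03, 0.26, 0.35), (0.51, 0.0, 0.13, 0.35), (0.51, 0.03, 0.06, 0.28), (0.54, -0.03, 0.25, 0.35), (0.54, 0.0, 0.06, 0.35), (0.54, 0.03, 0.06, 0.27), (0.54, 0.54, 0.06, 0.06), (0.57, 0.0, 0.06, 0.25), (0.57, 0.03, 0.06, 0.25), (0.6, 0.0, 0.06, 0.2), (0.6, 0.03, 0.09, 0.2), (0.63, 0.6, 0.06, 0.06), (0.69, 0.27, 0.06, 0.07), (0.69, 0.3, 0.06, 0.08), (0.69, 0.33, 0.06, 0.06), (0.72, 0.27, 0.06, 0.07), (0.72, 0.3, 0.07, 0.08), (0.81, 0.3, 0.06, 0.07), (0.81, 0.33, 0.06, 0.07), (0.84, 0.3, 0.06, 0.07), (0.84, 0.33, 0.07, 0.08)]
scene [(0.36, 0.0, 0.12, 0.32), (0.36, 0.03, 0.12, 0.32), (0.39, -0.03, 0.11, 0.2), (0.39, 0.0, 0.11, 0.32), (0.39, 0.03, 0.1, 0.32), (0.42, -0.03, 0.12, 0.24), (0.42, 0.0, 0.06, 0.32), (0.42, 0.03, 0.1, 0.32), (0.45, -0.06, 0.22, 0.22), (0.45, -0.03, 0.17, 0.28), (0.45, 0.0, 0.06, 0.31), (0.45, 0.03, 0.19, 0.31), (0.48, -0.06, 0.24, 0.25), (0.48, -0.03, 0.21, 0.33), (0.48, 0.0, 0.06, 0.33), (0.48, 0.03, 0.07, 0.3), (0.51, -0.06, 0.23, 0.26), (0.51, -0.03, 0.23, 0.35), (0.51, 0.0, 0.06, 0.35), (0.51, 0.03, 0.25, 0.28), (0.54, -0.03, 0.24, 0.35), (0.54, 0.0, 0.06, 0.35), (0.54, 0.54, 0.06, 0.07), (0.57, 0.0, 0.06, 0.25), (0.63, 0.6, 0.06, 0.07), (0.69, 0.27, 0.06, 0.07), (0.69, 0.3, 0.06, 0.08), (0.72, 0.27, 0.06, 0.08), (0.72, 0.3, 0.07, 0.08), (0.81, 0.3, 0.06, 0.07), (0.81, 0.33, 0.06, 0.08), (0.84, 0.3, 0.06, 0.07)]
tcp start [0.45020618 0.2758467 ] end [0.53352446 0.33204559]
```

```bash
python3 -m handwheel '[[[0.085,-0.072,0],[0,0,0.0198]],[[0.085,-0.072,0],[0,0,0.0198]],[[0.085,-0.072,0],[0,0,0.0198]],[[0.085,-0.072,0],[0,0,0.0198]],[[0.085,-0.072,0],[0,0,0.0198]],[[0.085,-0.072,0],[0,0,0.0198]],[[0.085,-0.072,0],[0,0,0.0198]],[[0.085,-0.072,-0.06],[0,0,0]],[[0.085,-0.072,-0.06],[0,0,0]],[[0.085,-0.072,-0.06],[0,0,0]],[[0.085,-0.072,-0.06],[0,0,0]],[[0.085,-0.072,-0.06],[0,0,0]],[[0.085,-0.072,-0.06],[0,0,0]],[[0.085,-0.072,-0.06],[0,0,0]],[[0,0,0],[0,0,0]],[[0,0,0],[0,0,0]]]' -0.26
python3 - <<'E'
from h import *
s=ctrl.observe(); print(s["tcp_pos"],s["tcp_rot"],s["wrist_force"],s["finger_gap"],k(s["tcp_pos"]))
from scipy.spatial.transform import Rotation as R
Y=R.from_rotvec(s["tcp_rot"]).as_matrix(); print(Y.round(3), np.degrees(np.arctan2(Y[1,1],Y[0,1])))
c=ctrl.capture("wrist"); cv2.imwrite("pics/w1.png",c["color"])
p=pts(c); im=c["color"][c["range_z"]>0]
hsv=cv2.cvtColor(im[None],cv2.COLOR_BGR2HSV)[0].astype(int)
H,S,V=hsv.T
near=np.linalg.norm(k(p),axis=1)<200
for n,m in dict(red=((H<8)|(H>172))&(S>120)&(V>50),green=(H>40)&(H<85)&(S>90)).items():
    q=p[m&near&(p[:,2]>.02)&(p[:,2]<.045)]
    if len(q)>50:
        r=cv2.minAreaRect((k(q)).astype(np.float32)); print(n,len(q),np.round(r[0],1),np.round(r[1],1),round(r[2],1),np.round(np.percentile(q[:,2],[5,50,95]),4),np.round(np.percentile(k(q),[1,99],axis=0),1).tolist())
E
```

```text
clock: 2.48
tcp_pos: [0.4496, 0.2757, 0.1239]
tcp_rot: [0.911, -3.005, 0.0]
wrist_force: [-1.0, 0.3, 0.2]
finger_gap: 0.632
grip_force: 0.0
[0.44964598 0.27573722 0.12394633] [ 9.11038080e-01 -3.00499216e+00  2.50391941e-04] [-0.97421062  0.34702987  0.17715678] 0.6324970215548037 [-108.52564387  -37.77750708]
[[-0.832 -0.555 -0.001]
 [-0.555  0.832 -0.001]
 [ 0.002  0.    -1.   ]] 123.73195619369429
red 4147 [-51.8 -78.3] [ 28.7 145.1] 89.9 [0.028  0.0309 0.0341] [[-123.6, -91.8], [18.1, -64.3]]
green 3478 [-55.9  -7.4] [56.3 69.9] 79.2 [0.0247 0.0308 0.0319] [[-88.9, -33.9], [-21.9, 18.3]]
```

View pics/w1.png

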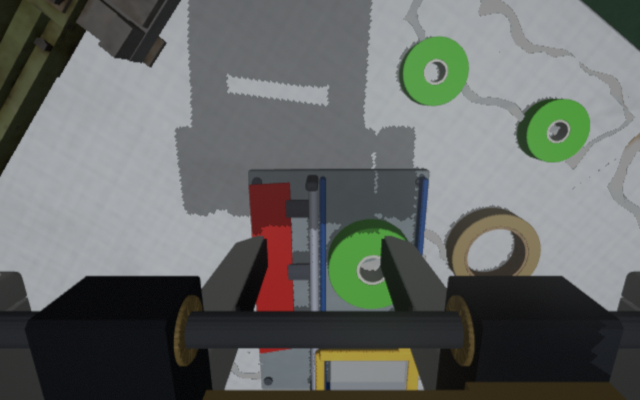

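The wrist view shows the red bar at (270,265) and the large roll at (372,262), with the fingertips at (262,240) and (385,240), behind the roll. That agrees with the estimate, so I shift 4 mm to the right and go down.

```bash
python3 -m handwheel '[[[0.009,-0.013,-0.07],[0,0,0.0007]],[[0,0,-0.08],[0,0,0]],[[0,0,-0.08],[0,0,0]],[[0,0,-0.066],[0,0,0]],[[0,0,-0.016],[0,0,0]],[[0,0,-0.016],[0,0,0]],[[0,0,-0.012],[0,0,0]],[[0,0,0],[0,0,0]]]'
```

```text
clock: 3.2
tcp_pos: [0.4515, 0.274, 0.0403]
tcp_rot: [-0.922, 3.003, 0.001]
wrist_force: [-3.0, 1.5, 3.3]
finger_gap: 0.633
grip_force: 1.7
```

```bash
python3 -m handwheel '[[[0,0,-0.012],[0,0,0]],[[0,0,-0.01],[0,0,0]],[[0,0,-0.006],[0,0,0]],[[0,0,0],[0,0,0]],[[0,0,0],[0,0,0]]]'
python3 - <<'E'
from h import *
s=ctrl.observe(); print(k(s["tcp_pos"]))
c=ctrl.capture("top"); cv2.imwrite("pics/t3.png",cv2.resize(c["color"][140:260,250:400],None,fx=4,fy=4))
c=ctrl.capture("wrist"); cv2.imwrite("pics/w3.png",c["color"])
E
```

```text
clock: 3.62
tcp_pos: [0.4522, 0.2739, 0.0333]
tcp_rot: [-0.921, 3.002, 0.001]
wrist_force: [-2.5, 2.8, 5.9]
finger_gap: 0.63
grip_force: 2.9
[-107.44388584  -40.76435429]
```

View pics/w3.png

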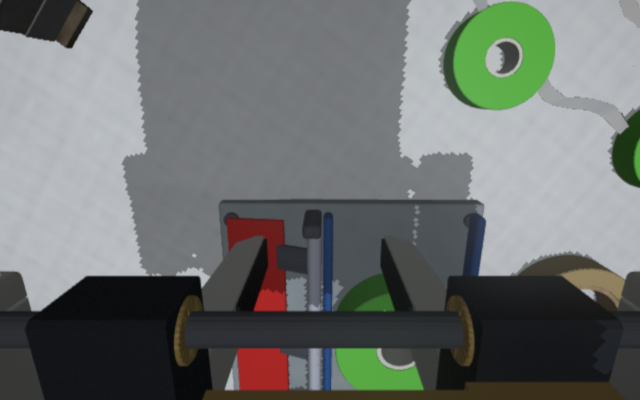

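The wrist view shows the left finger on the bar at (260,245) and the right finger in the lane behind the roll at (390,245). I press slightly further and measure the cover height.

```bash
python3 -m handwheel '[[[0,0,-0.006],[0,0,0]],[[0,0,0],[0,0,0]],[[0,0,0],[0,0,0]]]'
cat > m.py <<'E'
from h import *
def meas():
  s=ctrl.observe(); print("tcp case",k(s["tcp_pos"]).round(1),(s["tcp_pos"][2]*1000).round(1),"F",s["wrist_force"].round(1))
  for n in ["top","scene"]:
    c=ctrl.capture(n); hsv=cv2.cvtColor(c["color"],cv2.COLOR_BGR2HSV); H,S,V=[hsv[...,i].astype(int) for i in range(3)]
    m=(H>20)&(H<35)&(S>120); p=pts(c,m); q=k(p); z=p[:,2]*1000-6
    s=(q[:,0]>-15)&(q[:,0]<85)&(q[:,1]>-50)&(q[:,1]<50)&(z>20)
    if s.sum()>20:
      f=np.polyfit(q[s,1],z[s],1); print(n,"yellow",s.sum(),"angle",np.arctan(f[0]).round(3),"zmax",np.percentile(z[s],97).round(1))
    m=(H>40)&(H<85)&(S>90); p=pts(c,m); q=k(p); z=p[:,2]*1000-6
    s=(abs(q[:,0]+10)<100)&(abs(q[:,1])<37)&(z>22)&(z<30)
    if s.sum()>20: print(n,"green",s.sum(),np.percentile(q[s],[1,99],axis=0).round(1).tolist())
  return c
if __name__=="__main__": meas()
E
python3 m.py
```

```text
clock: 3.97
tcp_pos: [0.4523, 0.2739, 0.0319]
tcp_rot: [-0.921, 3.001, 0.001]
wrist_force: [-2.9, 2.6, 7.9]
finger_gap: 0.626
grip_force: 3.1
tcp case [-107.3  -40.8] 31.9 F [-2.9  2.6  7.9]
top yellow 386 angle 0.401 zmax 66.1
top green 154 [[-67.3, -24.4], [-21.4, 34.1]]
scene yellow 68 angle 0.43 zmax 47.4
scene green 211 [[-89.2, -33.3], [-32.9, 19.8]]
```

```bash
python3 -m handwheel '[[[0.01,0.0067,0],[0,0,0]],[[0.02,0.0135,0],[0,0,0]],[[0.02,0.0135,0],[0,0,0]],[[0.02,0.0135,0],[0,0,0]],[[0.02,0.0135,0],[0,0,0]],[[0.02,0.0135,0],[0,0,0]],[[0.02,0.0135,0],[0,0,0]],[[0.02,0.0135,0],[0,0,0]],[[0,0,0],[0,0,0]]]'; python3 m.py
```

```text
clock: 4.82
tcp_pos: [0.4902, 0.2988, 0.0317]
tcp_rot: [-0.921, 3.002, -0.001]
wrist_force: [-0.1, -0.9, 4.7]
finger_gap: 0.632
grip_force: 2.6
tcp case [-62.  -41.3] 31.7 F [-0.1 -0.9  4.7]
top yellow 253 angle 0.407 zmax 67.3
scene green 211 [[-58.6, -36.1], [15.2, 25.6]]
```

```bash
python3 -m handwheel '[[[0.02,0.0135,0],[0,0,0]],[[0.02,0.0135,0],[0,0,0]],[[0.02,0.0135,0],[0,0,0]],[[0.02,0.0135,0],[0,0,0]],[[0.02,0.0135,0],[0,0,0]],[[0.02,0.0135,0],[0,0,0]],[[0.02,0.0135,0],[0,0,0]],[[0,0,0],[0,0,0]]]'; python3 m.py
python3 - <<'E'
from h import *
c=ctrl.capture("scene"); cv2.imwrite("pics/s4.png",cv2.resize(c["color"][130:280,260:420],None,fx=4,fy=4,interpolation=cv2.INTER_CUBIC))
E
```

```text
clock: 5.58
tcp_pos: [0.5252, 0.3224, 0.0317]
tcp_rot: [-0.921, 3.002, -0.001]
wrist_force: [0.5, -1.2, 5.5]
finger_gap: 0.625
grip_force: 2.6
tcp case [-19.8 -41.3] 31.7 F [ 0.5 -1.2  5.5]
top yellow 69 angle -1.396 zmax 324.6
scene yellow 83 angle 0.132 zmax 54.0
scene green 133 [[-17.5, -36.0], [36.8, 23.9]]
```

View pics/s4.png

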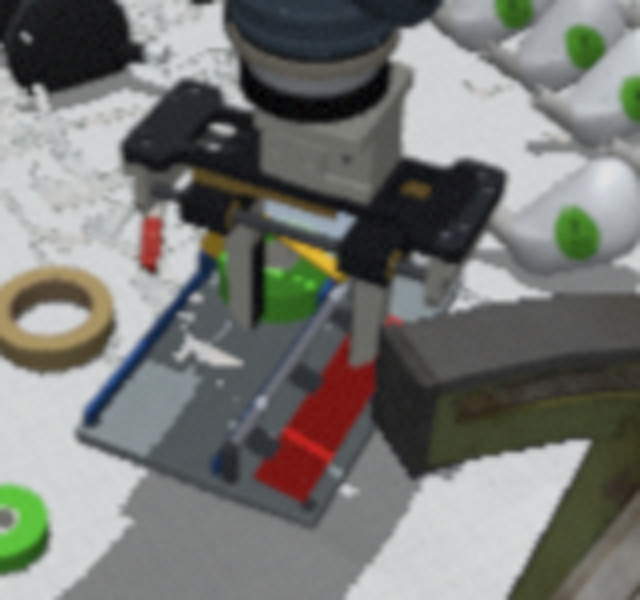

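The scene crop shows the cover up, the roll (about 275,285) partly inside and the finger behind it at (245,290). I push the last stretch slowly and watch the force for back-wall contact.

```bash
python3 -m handwheel '[[[0.01,0.0067,0],[0,0,0]],[[0.01,0.0067,0],[0,0,0]],[[0.01,0.0067,0],[0,0,0]],[[0.01,0.0067,0],[0,0,0]],[[0,0,0],[0,0,0]]]'; python3 m.py|grep -v yellow
```

```text
clock: 6.15
tcp_pos: [0.5345, 0.3288, 0.0315]
tcp_rot: [0.921, -3.003, 0.001]
wrist_force: [-0.7, -3.2, 5.0]
finger_gap: 0.63
grip_force: 2.7
tcp case [ -8.6 -41.2] 31.5 F [-0.7 -3.2  5. ]
scene green 99 [[-7.3, -35.3], [38.2, 26.4]]
```

```bash
python3 -m handwheel '[[[0.0066,0.0045,0],[0,0,0]],[[0,0,0],[0,0,0]]]';  python3 m.py|grep -v yellow
```

```text
clock: 6.42
tcp_pos: [0.5359, 0.3298, 0.0315]
tcp_rot: [0.921, -3.003, 0.001]
wrist_force: [-2.5, -3.0, 4.8]
finger_gap: 0.628
grip_force: 2.8
tcp case [ -6.8 -41.2] 31.5 F [-2.5 -3.   4.8]
scene green 93 [[-3.8, -35.8], [42.8, 27.3]]
```

```bash
python3 -m handwheel '[[[0.0066,0.0045,0],[0,0,0]],[[0,0,0],[0,0,0]]]';  python3 m.py|grep -v yellow
```

```text
clock: 6.68
tcp_pos: [0.5365, 0.3302, 0.0313]
tcp_rot: [0.922, -3.0, 0.002]
wrist_force: [-7.4, -6.8, 9.2]
finger_gap: 0.63
grip_force: 6.8
tcp case [ -6.  -41.2] 31.3 F [-7.4 -6.8  9.2]
scene green 89 [[-6.0, -36.5], [40.5, 25.5]]
```

Back-wall contact: the force rose to about 10 N and the arm moved only 0.8 mm of the 2 mm commanded. I back off a little, then let the bar up.

```bash
python3 -m handwheel '[[[-0.012,-0.008,0],[0,0,0]],[[-0.006,-0.004,0],[0,0,0]],[[0,0,0.012],[0,0,0]],[[0,0,0.015],[0,0,0]],[[0,0,0.015],[0,0,0]],[[0,0,0.015],[0,0,0]],[[0,0,0.015],[0,0,0]],[[0,0,0.02],[0,0,0]],[[0,0,0.04],[0,0,0]],[[0,0,0.08],[0,0,0]],[[0,0,0.12],[0,0,0]],[[0,0,0.12],[0,0,0]],[[-0.08,0.06,0.08],[0,0,0]],[[-0.12,0.08,0.02],[0,0,0]],[[-0.12,0.08,0],[0,0,0]],[[-0.12,0.08,0],[0,0,0]],[[-0.12,0.08,0],[0,0,0]],[[-0.12,0.08,0],[0,0,0]],[[-0.08,0.05,0],[0,0,0]],[[0,0,0],[0,0,0]]]'; python3 m.py
python3 - <<'E'
from h import *
c=ctrl.capture("top"); cv2.imwrite("pics/t5.png",cv2.resize(c["color"][90:305,225:400],None,fx=2.79,fy=2.79,interpolation=cv2.INTER_CUBIC))
for q in ["tape","red_marker","iron"]:
    for r in ctrl.outline_of("top",q)[:1]: print(q,r["box"],np.round(np.median(pts(c,r["region"]),0),3))
c=ctrl.capture("scene"); cv2.imwrite("pics/s5.png",cv2.resize(c["color"][130:280,260:420],None,fx=4,fy=4,interpolation=cv2.INTER_CUBIC))
E
```

```text
clock: 8.45
tcp_pos: [0.3394, 0.4576, 0.1698]
tcp_rot: [0.927, -3.001, -0.001]
wrist_force: [-0.6, -0.2, -0.2]
finger_gap: 0.631
grip_force: 0.0
tcp case [-98.2 174.6] 169.8 F [-0.6 -0.2 -0.2]
top yellow 405 angle 0.008 zmax 36.0
top green 77 [[4.2, -36.7], [36.4, 19.3]]
scene yellow 332 angle 0.002 zmax 36.9
scene green 112 [[2.2, -34.7], [44.6, 19.2]]
tape [273.5, 228.0, 305.6, 256.4] [0.429 0.402 0.017]
red_marker [235.1, 187.4, 282.7, 215.8] [0.512 0.489 0.013]
iron [310.2, 94.7, 344.2, 135.2] [0.699 0.316 0.052]
```

View pics/t5.png

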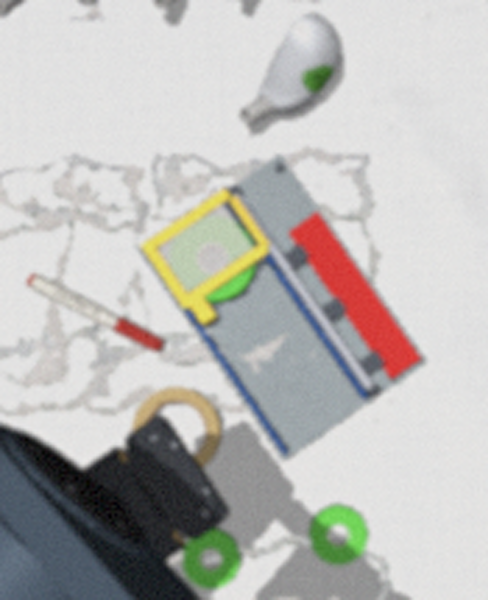

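View pics/s5.png

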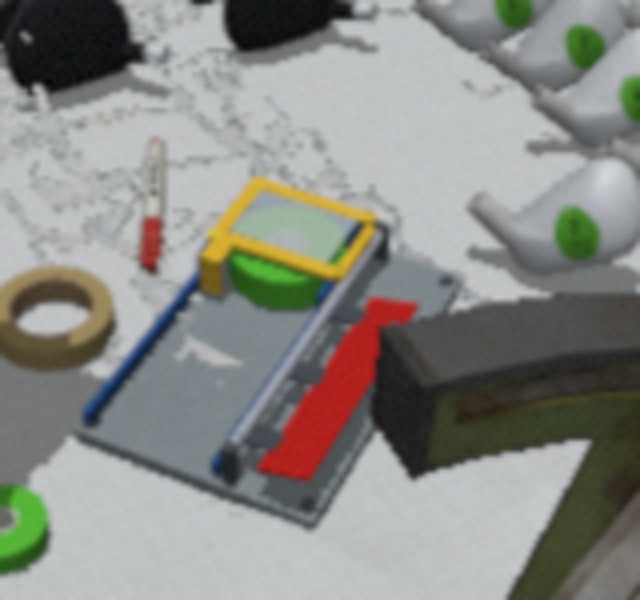

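In both pictures the cover is flat shut (about 0 rad) with the roll behind the lip, at about (210,255) in the top crop. The tape, marker and iron have not moved, and the gripper is clear of everything.

```bash
python3 -c "
from rig import ctrl
print(ctrl.hand_in())"
```

```text
the job is handed in; nothing more can be done
None
```

The green sticker roll is inside the dust case with the cover shut behind it, the tape, marker and iron head are where they were, the arm is clear, and the job was handed in at about 8.5 s on the robot's clock.

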